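# Set and clamp the row stop of a cap feeder drawer

## Task

Pull the cap feeder's drawer out to its stop. Then draw the row stop along its rail, lever still open, until its red pointer lines up with the orange clip, and squeeze the red cam lever fully closed against the stop's grip tab while holding the stop at the clip. Finish still holding: keep the tab and the closed lever squeezed between the fingers, with the drawer fully out, and leave the bin, puck and jar where they stand.

Things in the scene. Friction and masses are not known exactly. Their poses are not given: they have to be found in the camera images.
- cab: Grey bench cabinet of the cap feeder, stainless top, fixed, 262 deep x 340 wide x 152 high (186 over the cap track along its back). Origin: middle of the bottom edge of its front face. Its x axis points from the front face back into the cabinet (yaw within 0.2 of world x), y to the left, z up. The drawer and all in it keep these axes; x, y, left, right below mean cabinet axes.
- drawer (a joint): How far the drawer is pulled out along -x, m: 0 shut, 0.170 at its stop. Takes about 4 N, stays where left. White front panel 18 thick, 330 wide, top 140 above the work surface; tray wall tops 70 high. In the tray, along y: a white scale ledge (top 66), then an aluminium rail, axis 55 behind the panel's back. At the left a nest of ten gold caps, tops 67 high.
- handle (a point): Middle of the drawer's steel bar handle: round bar 11 in diameter, 120 long along y, its axis 118 above the work surface and 35 in front of the front panel (29 free behind the bar). It can be pinched from above, one finger before and one behind the bar.
- mark (a point): Centre line of the orange format clip (8 wide along y) on the scale ledge, 70 above the work surface, 22 behind the back of the front panel. The clip is stiff and stays where it is in the drawer.
- pointer (a point): Tip of the row stop's red pointer, 70 above the work surface, 22 behind the panel's back. The row stop is a dark carriage on the rail with an aluminium plate (top 76 high) reaching back over the tray; it slides along y with about 1.5 N. It is set when pointer and mark have the same y. It starts 35 to 145 left (+y) of the clip, so it is drawn right by its tab.
- stop_tab: Upright dark steel grip tab, part of the row stop: 36 along x, 6 along y, 64 high, top 128 above the work surface; origin at its centre, axes as the cabinet's. Its centre is 33 behind the pointer tip (x) and 19 left of it, so its left face, where a finger pulls, is 22 left of the pointer. Fingers are free from 80 above the work surface upward.
- lever_grip: Red grip of the cam lever: 30 along x, 8 thick, about 48 long; origin near its middle, z along the lever. Right of the tab, at the same x. Pivot 62 above the work surface, 4 right of the pointer; top 64 from the pivot. Closed: upright, tab and lever span 33 (22 left to 11 right of the pointer). Open: leans right, span about 57 (to 35 right), top 121 high. Fingers free above 85.
- lever (a joint): Angle of the cam lever, rad: 0 fully open (leaning 0.42 right), 0.42 fully closed (upright, at its stop). Takes 5 to 9 N at its top, more than the row stop takes to slide: pushed alone it drives the row stop left, so hold the tab's left face. From about 0.15 the cam begins to grip the rail; closed it stays shut and clamps the row stop.
- red_bin: Bystander: loose red open bin with a few gold caps, 130 x 95 x 60, origin centre of underside, on the work surface beside the cabinet's drawer.
- puck: Bystander: loose blue waisted bottle holder (puck), 88 x 50 x 35, origin centre of underside, on the work surface beside the cabinet's drawer.
- jar: Bystander: loose glass jar with a gold lid, 54 in diameter, 62 high, origin centre of underside, on the work surface beside the drawer.

How it is judged:
By the outcome, as a careful person would: the job done as asked, in the order asked, and still so for the second after the job is handed in, while the arm keeps its last pose, push and grip.
It also fails if it takes over 58 s, if anything falls off the work surface, if the arm or the gripper's body presses on something with over 40 N, if the wrist force passes 120 N, or if a joint passes its speed limit or range.

## Robot

A 6-joint arm with a two-finger parallel gripper is mounted at the origin on the work surface. World frame = base frame: x ahead of the robot, y to its left, z up, the work surface at z = 0. Lengths are in m, angles in rad, forces in N, time in s.
With the tool pointing down it reaches from about 0.275 to 0.875 m from the base axis. Payload 12.5 kg.
Tool frame: the origin (TCP) lies on the centre line of the jaws, within the pads' length; the fingertips stand 8 mm ahead of it and the grasp point (between the pads) lies 11 mm behind it; z points along the fingers, x is the direction in which the jaws open and shut, and the axes are right-handed (so a half turn about z gives the same grasp; the last joint's range is limited). The gripper opens to 85 mm and grips with 20 to 120 N. Pads are 22 mm wide; open, the fingers measure 114 mm over their backs; the gripper's body (76 mm by 85 mm) begins 54 mm behind the grasp point. The pads swing forward as they close: fully open they stand 13 mm farther back than shut.
Start: joints at [1.235, 0.351, 1.652, -0, 1.139, -0.085], TCP at [0.136, 0.533, 0.208] pointing down, gripper open.
Joint ranges: [-2.75, 2.75], [-0.79, 2.1], [0.01, 2.65], [-1.57, 4.71], [0.07, 3.14], [-2.87, 2.87]. Speed limits (rad/s): [2.22, 2.22, 2.79, 3.14, 3.14, 3.14].

## Interface

Orientations are given as a unit quaternion [x, y, z, w].
In Python, from cell import arm gives the robot as it stands. The module is installed in compiled form; this text tells all that it offers.
- The arm moves only by the shell command python3 -m inch 'ROWS'. ROWS is JSON, a list of rows, each a list of 5 numbers: the opening, from 0 (shut) to 1 (fully open), then the shift along the tool's x, y, z in units of 6 cm (1.0 is 6 cm), then the turn about the tool's z in units of 0.12 rad (1.0 is 0.12 rad). In form: [[grip, tx, ty, tz, yaw], ...]. A call has 1 to 20 rows; each row shifts and turns the commanded pose from where the row before left it, along the tool's axes as they then stand; what a row does not reach is not made up. A row lasts 1/8 s, in which the tool goes at most 62.5 mm and 10.7 degrees, less where a joint would pass 70% of its speed; a pose out of reach is approached as far as the arm can. A call with a number of a shift or a turn outside -1 to 1 is refused whole. A call with a gripper value outside its range is refused whole. The fingers move at their own pace and stop on an object; the grip force is fixed at half the most. Time passes only in rows, so rows that do not move let the fingers close. It gives the time, the measured TCP pose, the force and the opening at its end, in the units of the state.
- arm.get_obs(): the state, without advancing time (a new reading comes with each control period).
- arm.camera(name): name is "side" or "top" or "wrist"; returns the picture (400x640x3 uint8, red, green, blue); there is no depth.
- arm.get_calibration(name): a dict with "fx", "fy", "cx", "cy" (pixels), "rvec" (rotation vector, rad) and "tvec" (3), from world to camera coordinates, as OpenCV has them; the wrist camera has in their place "mount" (4x4, takes a point from camera to tool coordinates, whose origin is the TCP and whose axes are the tool frame's). Camera axes: x right, y down, z forward; pixel columns grow to the right and rows downward; lengths in m; the calibration is good to about 2 mm. A picture is of the moment at which its call begins: read the wrist's pose just before it. get_calibration takes no time and is no camera call.
- arm.job_done(): hands the job in, once; it reports no verdict.
The state is a dict: "time": time; "joints": joint angles; "joint_velocities": joint speeds; "effort": joint torques, N m; "tcp_pos": TCP position; "ee_rot": TCP orientation; "contact_force": force on the tool from outside, world axes, zero at the start; "torque": the same for the moment, N m; "finger_gap": opening from 0.0 (shut) to 1.0 (fully open).
Only numpy, scipy, OpenCV 4.12 (cv2) and the standard library are available. Lean on these libraries where they do the work, as an engineer would, in place of code of your own. Each camera call takes 0.05 s, during which the arm holds its last target.

## Working session

There is one attempt and no reset: what is moved stays moved. The work goes in short steps, Python scripts to look and compute and a shell command to move; the robot and the scene stay as the last step left them, time stands still between calls to the robot, and variables do not carry over. Pictures are saved under pics/ and viewed, and the job is handed in when it is done.

```bash
mkdir -p pics
cat > h.py <<'E'
import numpy as np,cv2
from cell import arm
from scipy.spatial.transform import Rotation as R
def ray(name,u,v,obs=None):
    c=arm.get_calibration(name)
    d=np.array([(u-c['cx'])/c['fx'],(v-c['cy'])/c['fy'],1.])
    if 'mount' in c:
        M=np.array(c['mount']);Rt=R.from_quat(obs['ee_rot']).as_matrix();p=np.array(obs['tcp_pos'])
        return p+Rt@M[:3,3],Rt@M[:3,:3]@d
    Rm=cv2.Rodrigues(np.array(c['rvec'],float))[0];t=np.array(c['tvec'],float).ravel()
    return -Rm.T@t,Rm.T@d
def atz(name,u,v,z,obs=None):
    o,d=ray(name,u,v,obs);return o+d*(z-o[2])/d[2]
def proj(name,P):
    c=arm.get_calibration(name);Rm=cv2.Rodrigues(np.array(c['rvec'],float))[0]
    q=Rm@np.array(P)+np.array(c['tvec'],float).ravel();return c['fx']*q[0]/q[2]+c['cx'],c['fy']*q[1]/q[2]+c['cy']
def save(n,im,crop=None,s=1):
    if crop: im=im[crop[1]:crop[3],crop[0]:crop[2]]
    if s!=1: im=cv2.resize(im,None,fx=s,fy=s,interpolation=cv2.INTER_CUBIC)
    cv2.imwrite('pics/'+n+'.png',im[:,:,::-1])
E
python3 - <<'E'
from h import *
o=arm.get_obs();print(o)
for n in ['top','side','wrist']:
    im=arm.camera(n);np.save('pics/'+n+'0.npy',im);save(n+'0',im);print(n,arm.get_calibration(n))
E
```

```text
{'time': 0.0, 'joints': array([ 1.23538248e+00,  3.51243094e-01,  1.65242255e+00, -2.09062884e-05,
        1.13910360e+00, -8.46179586e-02]), 'joint_velocities': array([-0.00060976, -0.00015662, -0.00231958,  0.00063737, -0.00105427,
        0.00098117]), 'effort': array([-1.24655915e-03, -5.06116927e+01, -2.91391164e+01, -1.00643240e-04,
        4.63722288e-03,  1.11317104e-05]), 'tcp_pos': array([0.13636797, 0.53245625, 0.20785527]), 'ee_rot': array([ 7.89989274e-01,  6.13120380e-01, -4.88405137e-04,  3.28087105e-04]), 'contact_force': array([ 0.43012112,  0.76821669, -0.02498671]), 'torque': array([ 0.02831171,  0.02535284, -0.00460773]), 'finger_gap': 1.001231634616195}
top {'fx': 385.01598310451385, 'fy': 385.01598310451385, 'cx': 322.22544755583243, 'cy': 198.5993246441326, 'rvec': array([ 2.17607859, -2.1916566 ,  0.08450987]), 'tvec': array([0.02665731, 0.57587346, 0.96595956])}
side {'fx': 408.3359734805071, 'fy': 408.3359734805071, 'cx': 317.68248633155883, 'cy': 197.56256689286002, 'rvec': array([ 0.33050473, -2.83182791,  1.1349131 ]), 'tvec': array([0.58662828, 0.18124634, 1.02215293])}
wrist {'fx': 358.75285507748845, 'fy': 358.75285507748845, 'cx': 320.70102448155177, 'cy': 197.96074380495153, 'mount': array([[ 9.99998745e-01,  1.35237530e-03,  8.25663793e-04,
        -3.66323878e-04],
       [-1.52984547e-03,  9.59741559e-01,  2.80880402e-01,
        -7.10416991e-02],
       [-4.12568139e-04, -2.80881313e-01,  9.59742423e-01,
        -1.65506412e-01],
       [ 0.00000000e+00,  0.00000000e+00,  0.00000000e+00,
         1.00000000e+00]])}
```

View pics/top0.png

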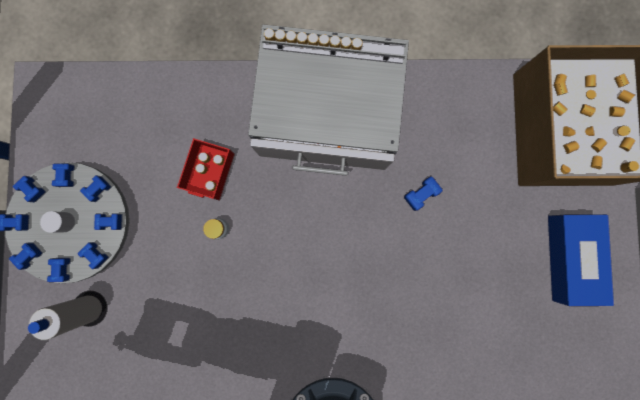

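View pics/side0.png

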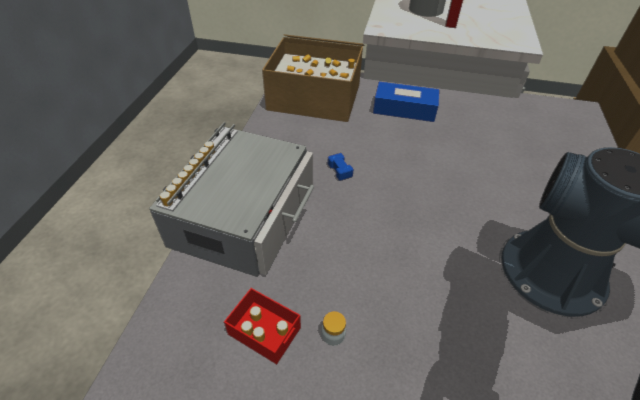

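View pics/wrist0.png

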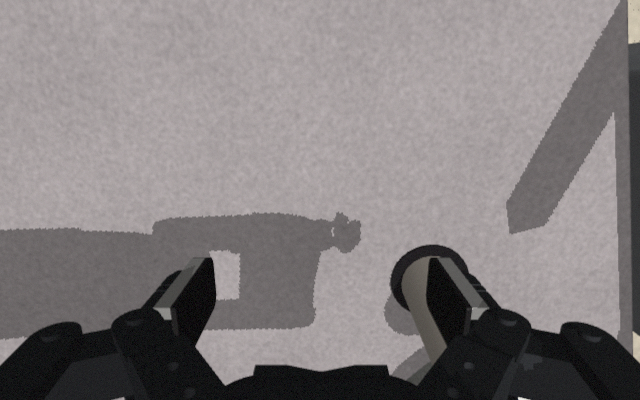

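Run:
```python
from h import *
print(proj('top',[0.136,0.533,0.2]),proj('top',[0,0,0]))
save('top0c',np.load('pics/top0.npy'),(235,15,425,185),4)
save('side0c',np.load('pics/side0.npy'),(150,120,330,280),4)
```

```text
(np.float64(70.55922617314852), np.float64(411.53311606928776)) (np.float64(332.8506249054011), np.float64(428.13324734121784))
```

View pics/top0c.png

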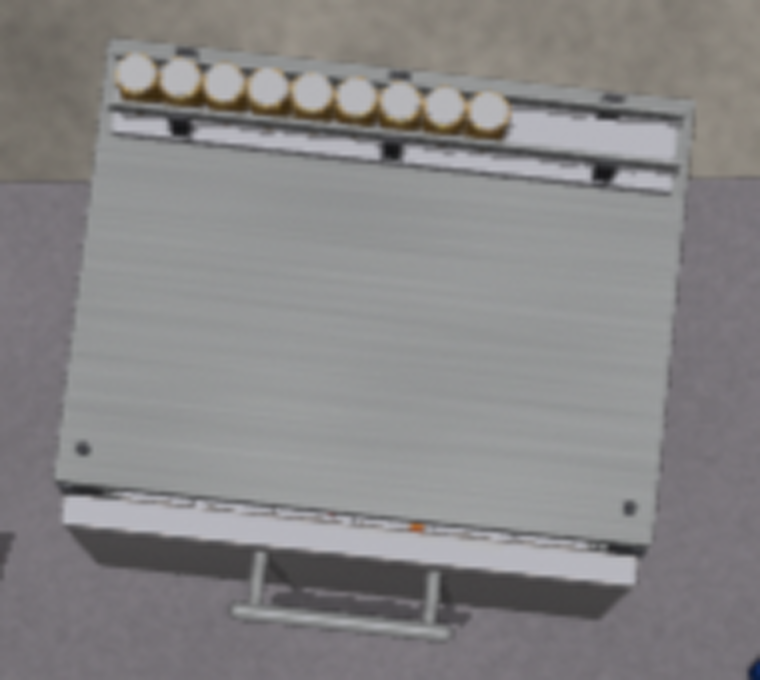

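View pics/side0c.png

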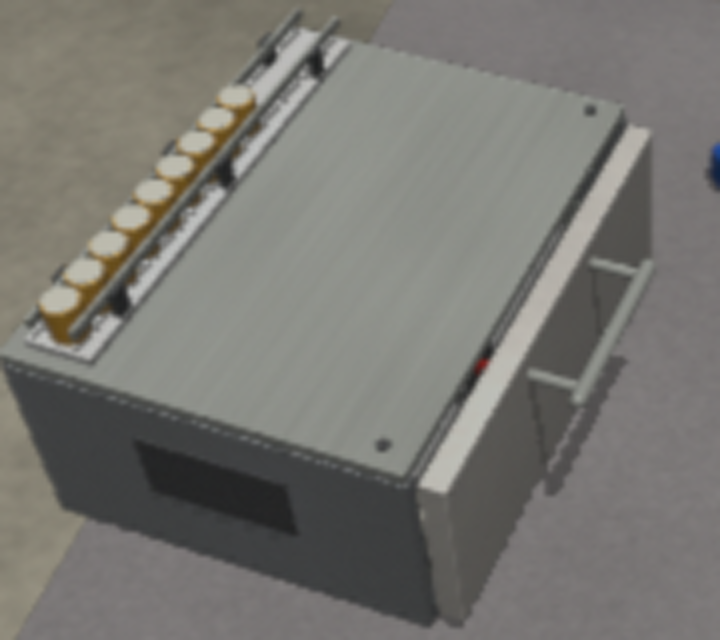

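Run:
```python
from h import *
a=atz('top',235+235/4,15+610/4,.12);b=atz('top',235+450/4,15+634/4,.12);print(a,b,(a+b)/2,np.linalg.norm(a-b))
d=a-b;yaw=np.arctan2(-d[0],d[1]);print('yaw h',yaw)
p=atz('top',235+64/4,15+522/4,.14);q=atz('top',235+635/4,15+585/4,.14);d=p-q;print(p,q,(p+q)/2,np.linalg.norm(d),np.arctan2(-d[0],d[1]))
print('clip',atz('top',235+417/4,15+527/4,.07))
# side handle
a=atz('side',150+650/4,120+265/4,.12);b=atz('side',150+580/4,120+398/4,.12);print('side',a,b,(a+b)/2,np.linalg.norm(a-b))
for n,u,v,z in [('bin',205,170,.03),('jar',213,229,.062),('puck',424,193,.03)]: print(n,atz('top',u,v,z))
o=arm.get_obs();print(R.from_quat(o['ee_rot']).as_matrix().round(3))
```

```text
[0.64154168 0.08839501 0.12      ] [ 0.62662546 -0.03631389  0.12      ] [0.63408357 0.02604056 0.12      ] 0.1255977817133248
yaw h -0.1190427948609958
[0.68967868 0.18434116 0.14      ] [ 0.65115244 -0.14048403  0.14      ] [0.67041556 0.02192857 0.14      ] 0.32710194094653106 -0.11805454803873323
clip [ 0.70025965 -0.02022705  0.07      ]
side [ 0.62405015 -0.02903325  0.12      ] [0.63819531 0.0895737  0.12      ] [0.63112273 0.03027023 0.12      ] 0.11944744835329281
bin [0.65086857 0.32174519 0.03      ]
jar [0.50036562 0.29017708 0.062     ]
puck [ 0.58789429 -0.23680918  0.03      ]
[[ 0.248  0.969 -0.   ]
 [ 0.969 -0.248 -0.001]
 [-0.001 -0.    -1.   ]]
```

```bash
python3 -m inch '[[1,-0.38,0.63,0,0],[1,-0.38,0.63,0,0],[1,-0.38,0.63,0,0],[1,-0.38,0.63,0,0],[1,-0.38,0.63,0,0],[0.33,-0.38,0.63,0,0],[0.33,-0.38,0.63,0,0],[0.33,-0.38,0.63,0,0],[0.33,-0.38,0.63,0,0],[0.33,-0.38,0.63,0,0],[0.33,-0.38,0.63,0,0],[0.33,-0.38,0.63,0,0],[0.33,-0.38,0.63,0,0],[0.33,-0.38,0.63,0,0],[0.33,-0.38,0.63,0,0],[0.33,-0.38,0.63,0,0]]'
python3 -m inch '[[0.33,0,0,0,1],[0.33,0,0,0,1],[0.33,0,0,0,1],[0.33,0,0,0,1],[0.33,0,0,0,1],[0.33,0,0,0,1],[0.33,0,0,0,1],[0.33,0,0,0,1],[0.33,0,0,0,1],[0.33,0,0,0,1],[0.33,0,0,0,1],[0.33,0,0,0,1],[0.33,0,0,0,0]]'
python3 - <<'E'
from h import *
o=arm.get_obs();print(o['time'],o['tcp_pos'],R.from_quat(o['ee_rot']).as_matrix().round(3).tolist(),o['finger_gap'],o['joints'])
np.save('pics/o1.npy',o,allow_pickle=True)
save('w1',arm.camera('wrist'));save('t1',arm.camera('top'),(235,15,425,215),3.5)
E
```

```text
time: 2.15
tcp_pos: [0.6326, 0.0282, 0.2081]
ee_rot: [0.79, 0.613, -0.0, -0.0]
contact_force: [-0.3, 0.6, -0.7]
finger_gap: 0.328
time: 3.78
tcp_pos: [0.6317, 0.0293, 0.2081]
ee_rot: [0.998, -0.06, -0.0, 0.0]
contact_force: [0.3, -0.6, -0.8]
finger_gap: 0.331
3.775 [0.63166577 0.02932432 0.20809347] [[0.993, -0.119, -0.001], [-0.119, -0.993, 0.0], [-0.001, 0.0, -1.0]] 0.3311158307790599 [-2.72171632e-02  5.01620090e-01  1.42351086e+00  1.29074694e-05
  1.21703172e+00  9.19631405e-02]
```

View pics/w1.png

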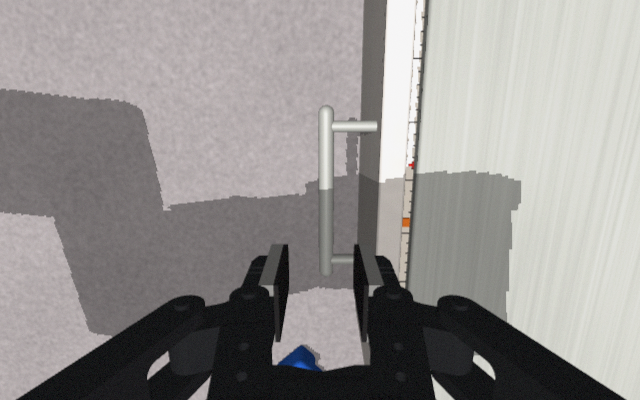

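View pics/t1.png

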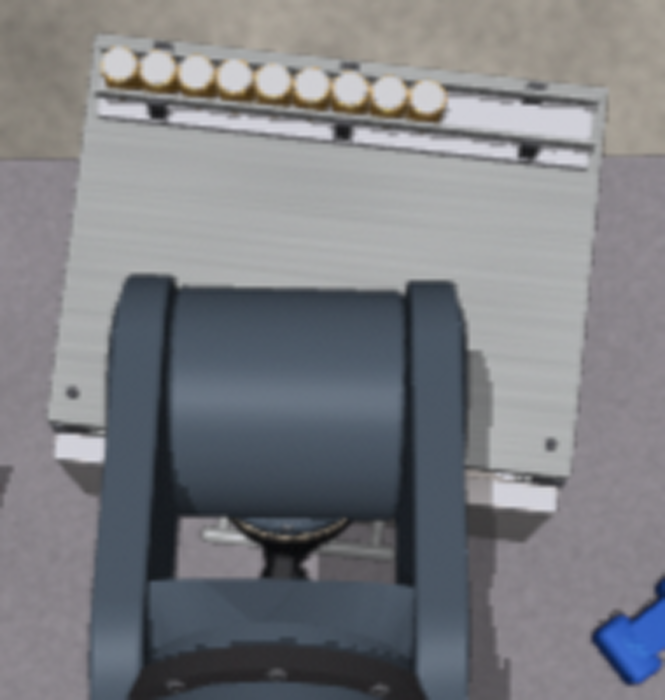

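Run:
```python
from h import *
o=np.load('pics/o1.npy',allow_pickle=True).item()
X=np.array([np.cos(.119),-np.sin(.119),0]);Y=np.array([np.sin(.119),np.cos(.119),0]);t=o['tcp_pos']
for n,u,v,z in [('h+',326,108,.12),('h-',326,273,.12),('panel',382,210,.14),('ptr',411,166,.07),('clip',406,222,.07)]:
    p=atz('wrist',u,v,z,o);print(n,p,'rel TCP cab',(p-t)@X,(p-t)@Y)
```

```text
h+ [0.64280863 0.08960138 0.12      ] rel TCP cab 0.00390800638588453 0.06117364311372668
h- [ 0.62858054 -0.03519933  0.12      ] rel TCP cab 0.004596801716899844 -0.06443359922732253
panel [0.67302817 0.01850724 0.14      ] rel TCP cab 0.04235407700505689 -0.005830060692364112
ptr [0.71033882 0.03098171 0.07      ] rel TCP cab 0.07791989719043643 0.010985679576383328
clip [ 0.70345362 -0.01968303  0.07      ] rel TCP cab 0.07709827925028141 -0.04013815279865236
```

```bash
python3 -m inch '[[0.33,0.07,0,0.2,0],[0.33,0,0,0.3,0],[0.33,0,0,0.3,0],[0.33,0,0,0.3,0],[0.33,0,0,0.25,0],[0.33,0,0,0.15,0],[0.33,0,0,0.1,0],[0.33,0,0,0,0]]'
python3 - <<'E'
from h import *
save('s2',arm.camera('side'),(180,100,400,300),3.5)
E
```

```text
time: 4.88
tcp_pos: [0.636, 0.0288, 0.1123]
ee_rot: [0.998, -0.06, -0.0, -0.0]
contact_force: [0.3, 0.2, 1.1]
finger_gap: 0.327
```

View pics/s2.png

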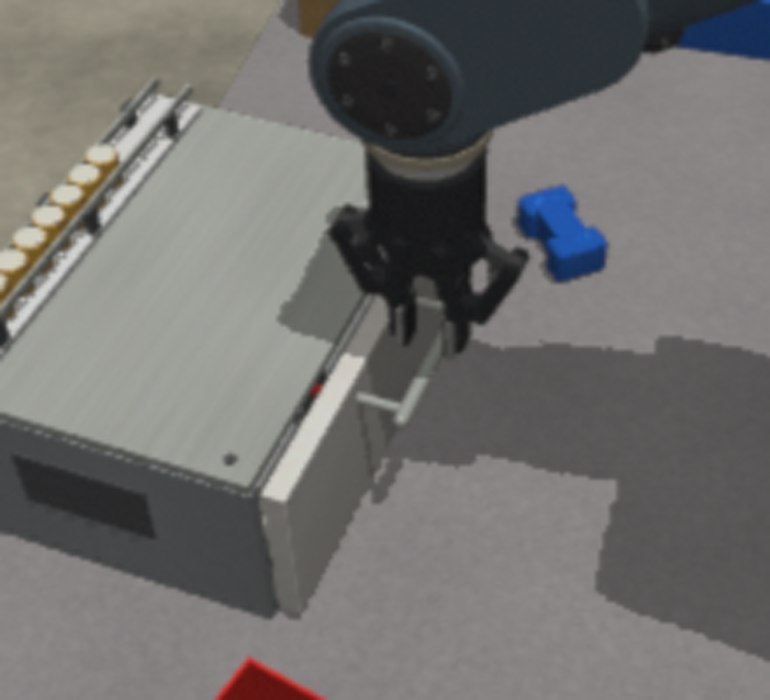

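```bash
python3 -m inch '[[0.1,0,0,0,0],[0,0,0,0,0],[0,0,0,0,0],[0,0,0,0,0],[0,0,0,0,0],[0,0,0,0,0]]'
```

```text
time: 5.68
tcp_pos: [0.636, 0.0288, 0.1124]
ee_rot: [0.998, -0.06, 0.0, -0.0]
contact_force: [-0.4, -0.1, 0.2]
finger_gap: -0.0
```

Run:
```python
from h import *
save('s3',arm.camera('side'),(240,120,360,240),5);save('w3',arm.camera('wrist'))
```

```text
(no output)
```

View pics/s3.png

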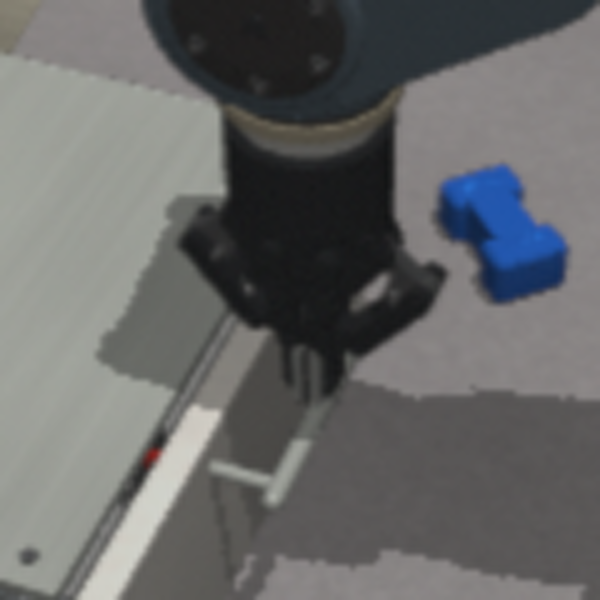

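View pics/w3.png

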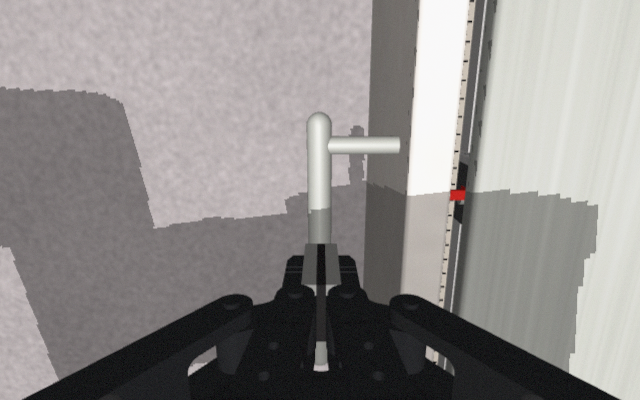

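```bash
python3 -m inch '[[0,-0.1,0,0,0],[0,-0.1,0,0,0]]'
python3 - <<'E'
from h import *
save('w4',arm.camera('wrist'),(200,90,520,400),2.2)
E
```

```text
time: 6.02
tcp_pos: [0.6235, 0.0303, 0.1123]
ee_rot: [0.998, -0.06, -0.0, -0.0]
contact_force: [0.7, -0.6, -0.2]
finger_gap: -0.002
```

View pics/w4.png

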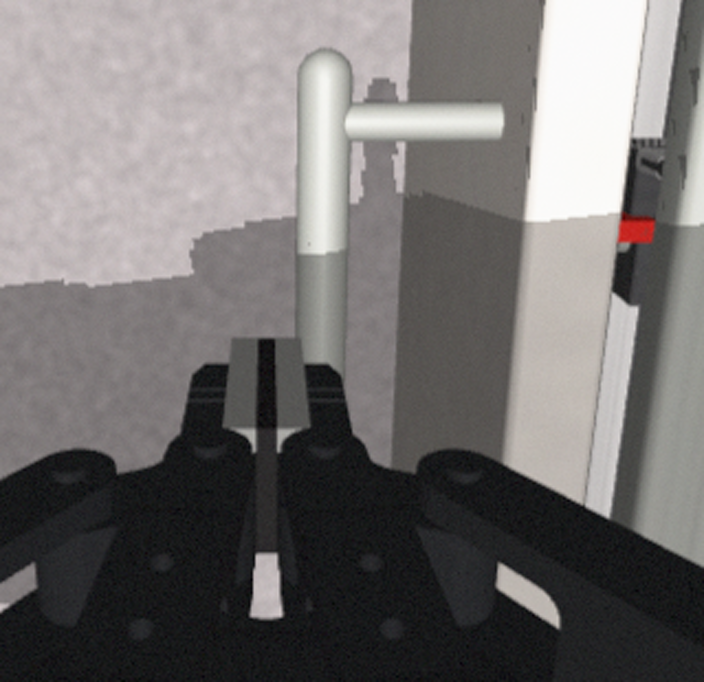

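Run:
```python
from h import *
o=arm.get_obs();t=o['tcp_pos'];im=arm.camera('side').copy()
for dz,c in [(-.008,(255,0,0)),(.011,(0,255,0)),(.02,(0,0,255))]:
    u,v=proj('side',t+[0,0,dz]);print(dz,u,v)
    cv2.circle(im,(round(u),round(v)),0,c,-1)
# handle points at z=.118
for p in ([.6425,.0895,.118],[.628,-.035,.118]): print(proj('side',p))
save('s4',im,(260,150,340,230),8)
im=arm.camera('top');print(proj('top',t))
```

```text
-0.008 307.3401272012094 207.12782937434503
0.011 307.29337618758814 201.9295695705532
0.02 307.2707807492812 199.41717572917779
(np.float64(293.28243856376946), np.float64(219.69950792595816))
(np.float64(311.54938213981154), np.float64(184.95832593651252))
(np.float64(318.78909525840936), np.float64(175.72966188511683))
```

View pics/s4.png

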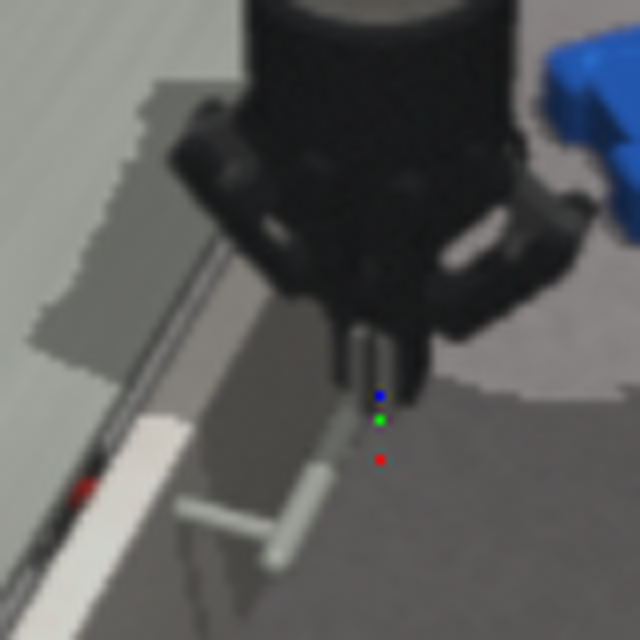

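```bash
python3 -m inch '[[0.33,0,0,-0.1,0],[0.33,0.1,0,0,0],[0.33,0.1,0,0,0],[0.33,0,0,0,0],[0.33,0,0,0.1,0],[0.33,0,0,0.1,0],[0.33,0,0,0.08,0]]'
python3 - <<'E'
from h import *
save('w5',arm.camera('wrist'),(200,90,520,400),2);save('s5',arm.camera('side'),(260,150,340,230),8)
E
```

```text
time: 7.05
tcp_pos: [0.6357, 0.0288, 0.1009]
ee_rot: [0.998, -0.06, -0.0, 0.0]
contact_force: [-0.1, 0.7, -0.3]
finger_gap: 0.329
```

View pics/w5.png

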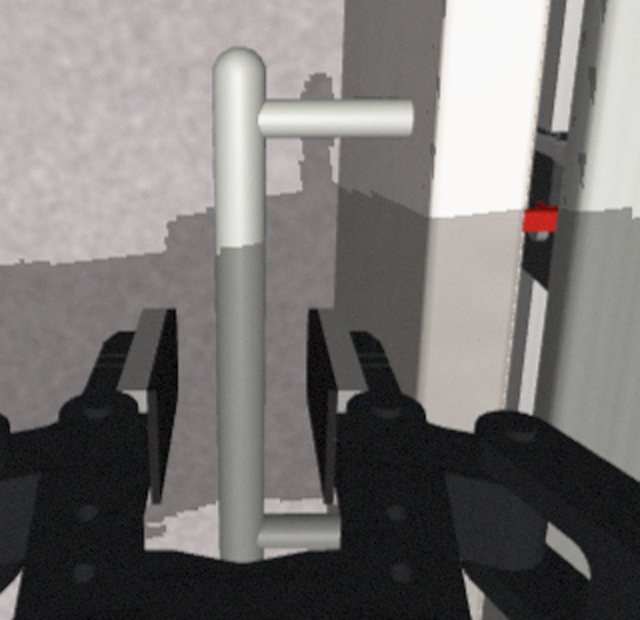

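View pics/s5.png

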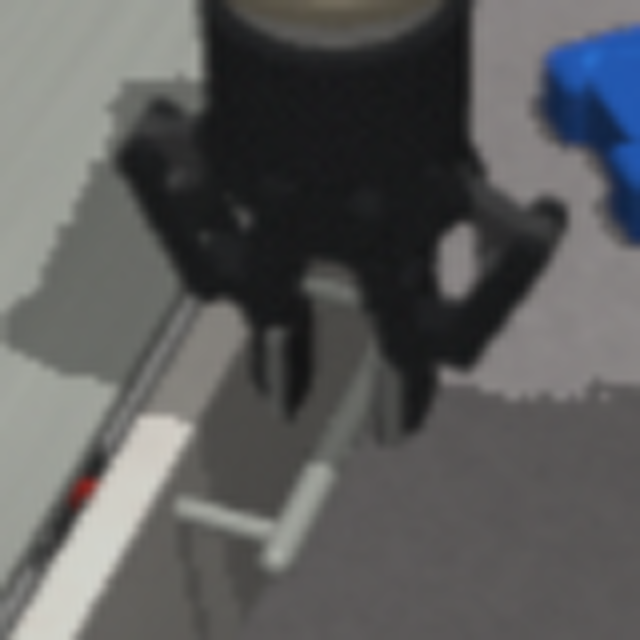

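```bash
python3 -m inch '[[0.33,0,0,0.08,0],[0.33,0,0,0.08,0],[0.33,0,0,0.03,0],[0.2,0,0,0,0],[0,0,0,0,0],[0,0,0,0,0],[0,0,0,0,0],[0,0,0,0,0]]'
```

```text
time: 8.15
tcp_pos: [0.636, 0.0288, 0.0904]
ee_rot: [0.998, -0.06, 0.0, 0.0]
contact_force: [-3.1, 1.0, 3.7]
finger_gap: 0.094
```

```bash
python3 -m inch '[[0.25,0,0,0,0],[0.25,0,0,0.05,0],[0.25,0,0,0.05,0]]'; python3 -m inch '[[0,0,0,0,0],[0,0,0,0,0],[0,0,0,0,0],[0,0,0,0,0]]'
```

```text
time: 8.52
tcp_pos: [0.636, 0.0288, 0.0838]
ee_rot: [0.998, -0.06, -0.0, -0.0]
contact_force: [0.7, -0.3, 0.0]
finger_gap: 0.248
time: 9.02
tcp_pos: [0.6358, 0.0288, 0.0838]
ee_rot: [0.998, -0.06, -0.0, 0.0]
contact_force: [2.5, -0.1, -7.7]
finger_gap: 0.104
```

```bash
python3 -m inch '[[0,-0.05,0,0,0],[0,-0.15,0,0,0],[0,-0.25,0,0,0],[0,-0.25,0,0,0],[0,-0.25,0,0,0],[0,-0.25,0,0,0],[0,-0.25,0,0,0],[0,-0.25,0,0,0],[0,-0.25,0,0,0],[0,-0.25,0,0,0],[0,-0.25,0,0,0],[0,-0.15,0,0,0],[0,-0.08,0,0,0],[0,0,0,0,0]]'
```

```text
time: 10.78
tcp_pos: [0.4748, 0.0476, 0.0838]
ee_rot: [0.998, -0.06, -0.001, 0.0]
contact_force: [-2.2, -4.7, -11.7]
finger_gap: 0.099
```

```bash
python3 -m inch '[[0,-0.04,0,0,0],[0,-0.04,0,0,0],[0,-0.03,0,0,0],[0,0,0,0,0]]'; python3 -m inch '[[0,-0.03,0,0,0],[0,-0.03,0,0,0],[0,0,0,0,0]]'
python3 - <<'E'
from h import *
im=arm.camera('top');np.save('pics/t6.npy',im);save('t6',im,(235,15,425,235),3.5);save('s6',arm.camera('side'),(150,120,400,290),3)
E
```

```text
time: 11.28
tcp_pos: [0.4699, 0.0482, 0.0838]
ee_rot: [0.998, -0.06, 0.0, 0.0]
contact_force: [6.4, -6.5, -20.2]
finger_gap: 0.101
time: 11.65
tcp_pos: [0.47, 0.0482, 0.0839]
ee_rot: [0.998, -0.06, 0.004, 0.0]
contact_force: [27.1, -9.1, -41.1]
finger_gap: 0.1
```

View pics/t6.png

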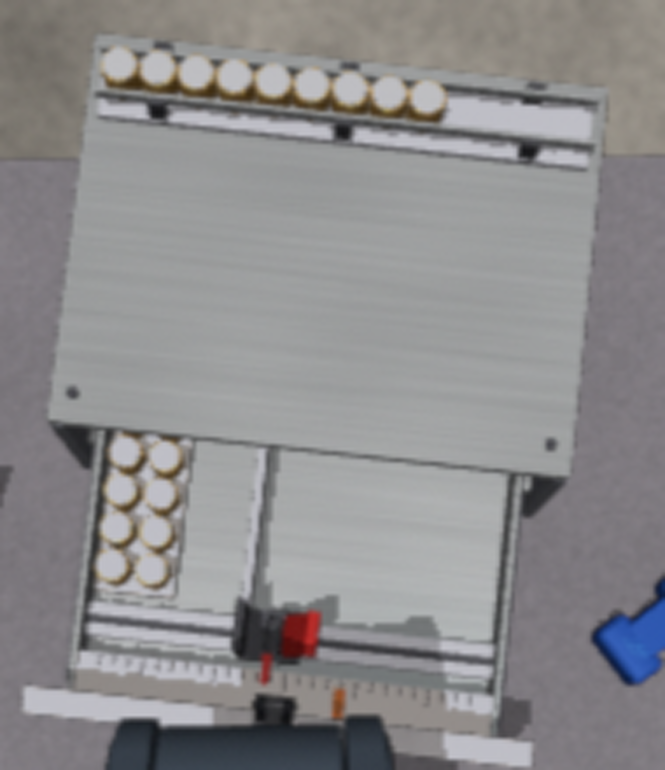

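View pics/s6.png

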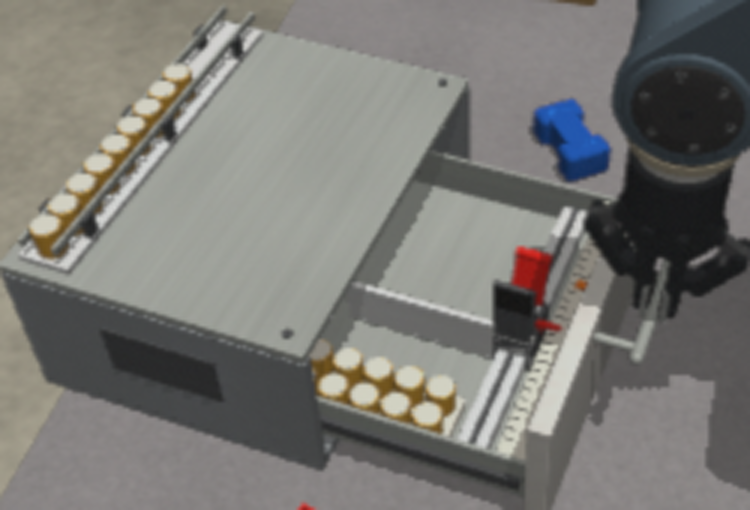

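```bash
python3 -m inch '[[0,0.04,0,0,0],[0,0.02,0,0,0],[0,0,0,0,0]]'; python3 -m inch '[[0.15,0,0,0,0],[0.25,0,0,0,0],[0.28,0,0,0,0],[0.28,0,0,0,0]]';python3 -m inch '[[0.28,0,0,-0.2,0],[0.28,0,0,-0.3,0],[0.28,0,0,-0.4,0],[0.28,0,0,-0.4,0],[0.28,0,0,-0.4,0],[0.5,0,0,-0.4,0],[0.8,0,0,0,0],[0.8,0,0,0,0]]'
python3 - <<'E'
from h import *
o=arm.get_obs();np.save('pics/o7.npy',o,allow_pickle=True);print(o['tcp_pos'])
im=arm.camera('wrist');np.save('pics/w7.npy',im);save('w7',im)
im=arm.camera('side');np.save('pics/s7.npy',im);save('s7',im,(150,120,400,290),3)
E
```

```text
time: 12.12
tcp_pos: [0.4699, 0.0482, 0.0838]
ee_rot: [0.998, -0.06, 0.0, 0.0]
contact_force: [6.1, -5.9, -20.1]
finger_gap: 0.102
time: 12.62
tcp_pos: [0.4699, 0.0489, 0.0844]
ee_rot: [0.998, -0.06, 0.0, -0.0]
contact_force: [0.4, 0.5, 1.1]
finger_gap: 0.275
time: 13.62
tcp_pos: [0.4694, 0.0488, 0.2099]
ee_rot: [0.998, -0.06, -0.0, 0.0]
contact_force: [-0.0, 0.4, -0.1]
finger_gap: 0.798
[0.46943553 0.04883995 0.20985247]
```

View pics/w7.png

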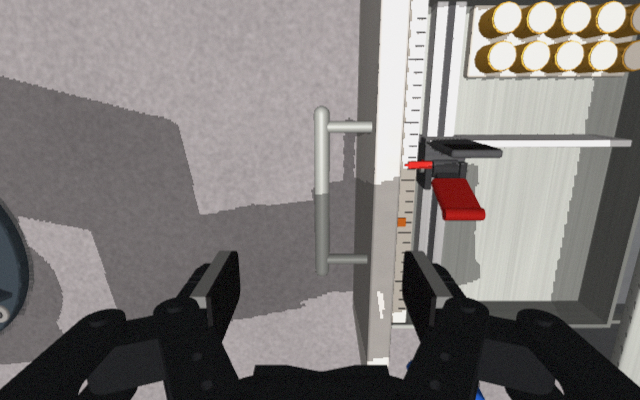

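View pics/s7.png

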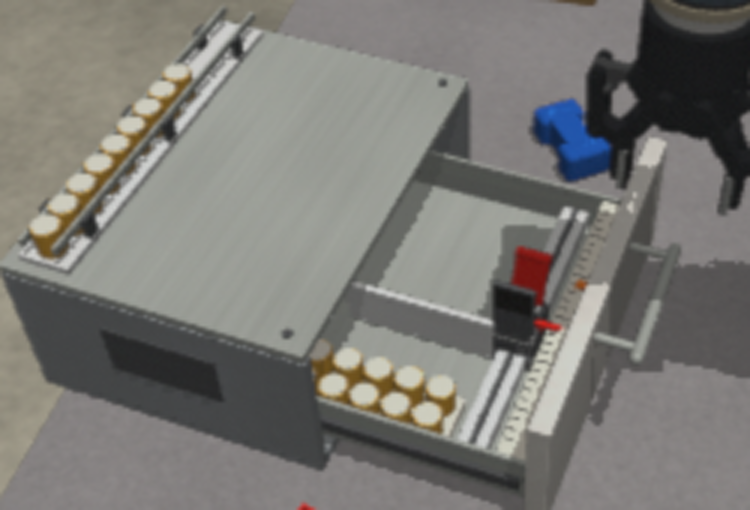

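Run:
```python
from h import *
X=np.array([np.cos(.119),-np.sin(.119),0]);Y=np.array([np.sin(.119),np.cos(.119),0])
def show(o,l):
    for n,u,v,z in l:
        p=atz('wrist',u,v,z,o);print(n,p.round(4),'cab',(p@X).round(4),(p@Y).round(4))
show(np.load('pics/o1.npy',allow_pickle=True).item(),[('h+',326,108,.12),('h-',326,273,.12),('clip',406,222,.07)])
o=np.load('pics/o7.npy',allow_pickle=True).item()
show(o,[('h+',321,108,.12),('h-',321.5,273,.12),('clip',401.5,222,.07),('ptr',409,165.5,.07)])
save('w7c',np.load('pics/w7.npy'),(360,90,520,240),5)
```

```text
h+ [0.6428 0.0896 0.12  ] cab 0.6276 0.1653
h- [ 0.6286 -0.0352  0.12  ] cab 0.6283 0.0397
clip [ 0.7035 -0.0197  0.07  ] cab 0.7008 0.064
h+ [0.4772 0.1094 0.12  ] cab 0.4609 0.1653
h- [ 0.4627 -0.0162  0.12  ] cab 0.4613 0.0388
clip [ 5.375e-01 -4.000e-04  7.000e-02] cab 0.5338 0.0634
ptr [0.5468 0.0507 0.07  ] cab 0.5369 0.1152
```

View pics/w7c.png

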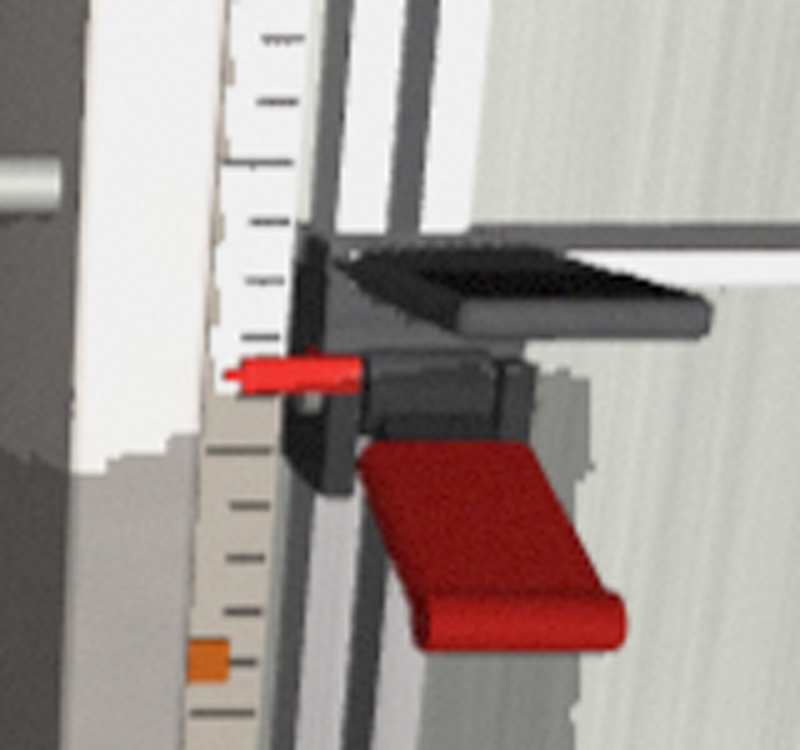

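Run:
```python
from h import *
X=np.array([np.cos(.119),-np.sin(.119),0])
print('cam',ray('top',320,200)[0])
for u,v in ((50,422),(568,477)):
    p=atz('top',235+u/3.5,15+v/3.5,.152);print(p,p@X)
# panel front edge top now
for u,v in ((23,708),(530,765)):
    p=atz('top',235+u/3.5,15+v/3.5,.140);print('pf',p,p@X)
```

```text
cam [0.50163121 0.02472025 1.00656533]
[0.70977231 0.18614467 0.152     ] 0.6826537179519778
[ 0.67164863 -0.14662475  0.152     ] 0.6843058263389052
pf [0.52626466 0.20442819 0.14      ] 0.4982732619394047
pf [ 0.48745045 -0.12058862  0.14      ] 0.49831932896739034
```

```bash
python3 -m inch '[[1,0,0,0,-1],[1,0,0,0,-1],[1,0,0,0,-1],[1,0,0,0,-1],[1,0,0,0,-1],[1,0,0,0,-1],[1,0,0,0,-1],[1,0,0,0,-1],[1,0,0,0,-1],[1,0,0,0,-1],[1,0,0,0,-1],[1,0,0,0,-1],[1,0,0,0,-1],[1,0,0,0,-0.09]]'
python3 -m inch '[[1,0.07,0.3,0,0],[1,0,0.4,0,0],[1,0,0.4,0,0],[1,0,0.4,0,0],[1,0,0.3,0,0],[1,0,0,0,0]]'
python3 - <<'E'
from h import *
o=arm.get_obs();np.save('pics/o8.npy',o,allow_pickle=True);print(o['tcp_pos'],o['finger_gap'],R.from_quat(o['ee_rot']).as_matrix().round(3).tolist(),o['joints'])
X=np.array([np.cos(.119),-np.sin(.119),0]);Y=np.array([np.sin(.119),np.cos(.119),0]);print(o['tcp_pos']@X,o['tcp_pos']@Y)
im=arm.camera('wrist');np.save('pics/w8.npy',im);save('w8',im)
E
```

```text
time: 15.48
tcp_pos: [0.4695, 0.0488, 0.2096]
ee_rot: [0.748, 0.663, -0.0, -0.0]
contact_force: [-0.8, -0.0, -0.9]
finger_gap: 0.998
time: 16.23
tcp_pos: [0.5778, 0.0399, 0.2094]
ee_rot: [0.749, 0.663, -0.0, -0.0]
contact_force: [-0.4, 0.4, -0.4]
finger_gap: 0.995
[0.57781355 0.03992355 0.20940505] 0.9945434188685524 [[0.122, 0.993, -0.001], [0.993, -0.122, 0.0], [-0.0, -0.001, -1.0]] [-1.13940539e-02  4.03108926e-01  1.57223993e+00  1.68374225e-05
  1.16720703e+00 -1.45977990e+00]
0.5689874718288818 0.10823884938407347
```

View pics/w8.png

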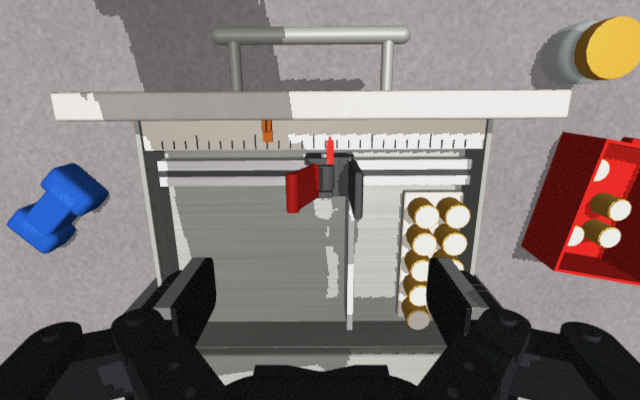

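Run:
```python
from h import *
save('w8c',np.load('pics/w8.npy'),(250,80,390,230),5)
```

```text
(no output)
```

View pics/w8c.png

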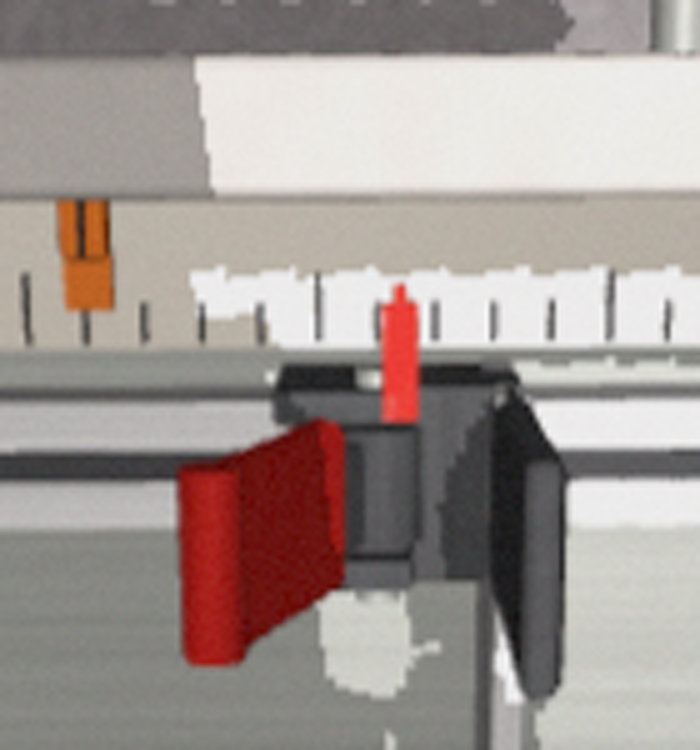

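Run:
```python
from h import *
o=np.load('pics/o8.npy',allow_pickle=True).item()
X=np.array([np.cos(.119),-np.sin(.119),0]);Y=np.array([np.sin(.119),np.cos(.119),0])
for n,u,v,z in [('clip low',90,285,.07),('cliphigh',83,220,.07),('cliphigh',83,220,.08),('ptr',400,290,.07),('ptrbase',400,410,.07),('tab top near L',565,465,.128),('tab top far L',560,690,.128),('tabtop R',528,465,.128),('lever near R',180,470,.121),('lever far R',185,660,.121)]:
    p=atz('wrist',250+u/5,80+v/5,z,o);print(n,z,'cab',(p@X).round(4),(p@Y).round(4))
```

```text
clip low 0.07 cab 0.5333 0.0637
cliphigh 0.07 cab 0.5226 0.0629
cliphigh 0.08 cab 0.5218 0.0644
ptr 0.07 cab 0.5343 0.116
ptrbase 0.07 cab 0.5548 0.1161
tab top near L 0.128 cab 0.5519 0.1378
tab top far L 0.128 cab 0.5854 0.1381
tabtop R 0.128 cab 0.5519 0.1326
lever near R 0.121 cab 0.554 0.083
lever far R 0.121 cab 0.583 0.0829
```

```bash
python3 -m inch '[[1,0.04,0,0.2,0],[1,0,0,0.3,0],[1,0,0,0.3,0],[1,0,0,0.3,0],[1,0,0,0.3,0],[1,0,0,0.3,0],[1,0,0,0.25,0],[1,0,0,0.15,0],[1,0,0,0.05,0],[1,0,0,0,0]]'
python3 - <<'E'
from h import *
o=arm.get_obs();np.save('pics/o9.npy',o,allow_pickle=True)
save('w9',arm.camera('wrist'));save('s9',arm.camera('side'),(240,120,380,250),5)
E
```

```text
time: 17.52
tcp_pos: [0.578, 0.0425, 0.0814]
ee_rot: [0.748, 0.663, 0.0, 0.0]
contact_force: [-0.6, 0.5, 0.2]
finger_gap: 0.998
```

View pics/w9.png

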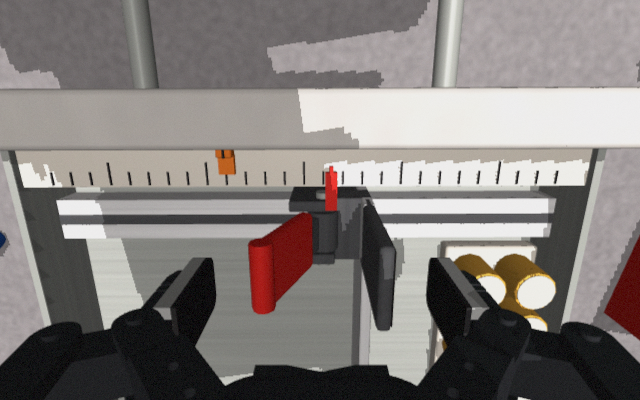

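View pics/s9.png

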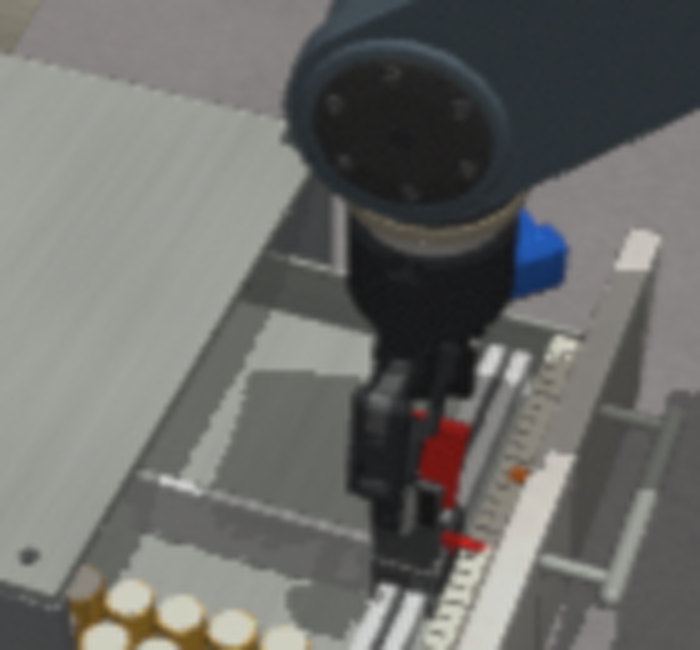

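```bash
python3 -m inch '[[0.9,0,0,0.05,0],[0.8,0,0,0.05,0],[0.76,0,0,0,0],[0.76,0,0,0,0],[0.76,0,0,0,0]]'
python3 - <<'E'
from h import *
save('w10',arm.camera('wrist'))
E
```

```text
time: 18.25
tcp_pos: [0.5778, 0.0425, 0.0753]
ee_rot: [0.748, 0.663, 0.0, 0.0]
contact_force: [0.2, -0.3, 0.1]
finger_gap: 0.761
```

View pics/w10.png

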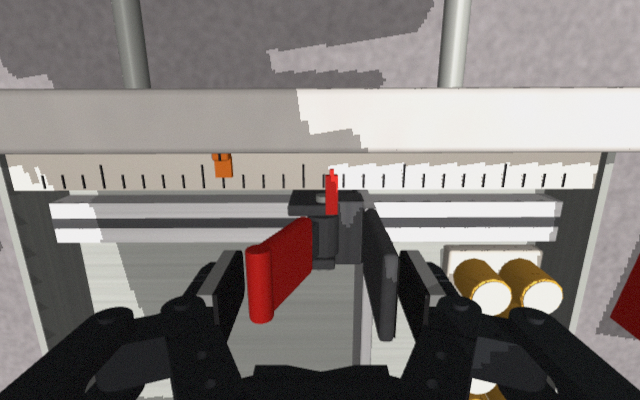

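```bash
python3 -m inch '[[0.76,-0.04,0,0,0],[0.76,-0.08,0,0,0],[0.76,-0.1,0,0,0],[0.76,-0.1,0,0,0],[0.76,-0.1,0,0,0],[0.76,-0.1,0,0,0],[0.76,-0.1,0,0,0],[0.76,-0.1,0,0,0],[0.76,-0.07,0,0,0],[0.76,-0.04,0,0,0],[0.76,0,0,0,0]]'
python3 - <<'E'
from h import *
o=arm.get_obs();np.save('pics/o11.npy',o,allow_pickle=True);print(o['tcp_pos'])
im=arm.camera('wrist');np.save('pics/w11.npy',im);save('w11',im,(220,120,420,280),4)
E
```

```text
time: 19.68
tcp_pos: [0.5716, -0.0072, 0.0751]
ee_rot: [0.748, 0.663, -0.0, -0.0]
contact_force: [1.1, -0.5, 1.0]
finger_gap: 0.756
[ 0.57160485 -0.00721348  0.0751072 ]
```

View pics/w11.png

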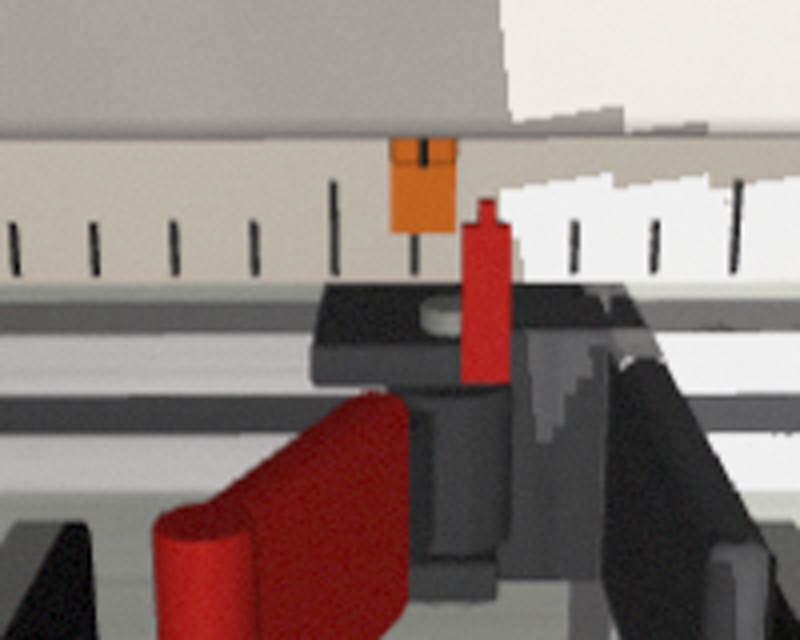

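```bash
python3 -m inch '[[0.76,-0.05,0,0,0],[0.76,-0.05,0,0,0],[0.76,-0.02,0,0,0],[0.76,0,0,0,0]]'
python3 - <<'E'
from h import *
o=arm.get_obs();np.save('pics/o12.npy',o,allow_pickle=True);print(o['tcp_pos'])
im=arm.camera('wrist');np.save('pics/w12.npy',im);save('w12',im,(220,120,420,280),4)
E
```

```text
time: 20.23
tcp_pos: [0.571, -0.0143, 0.0752]
ee_rot: [0.748, 0.663, -0.0, 0.0]
contact_force: [0.8, -0.1, -0.8]
finger_gap: 0.759
[ 0.57099171 -0.01432673  0.07519298]
```

View pics/w12.png

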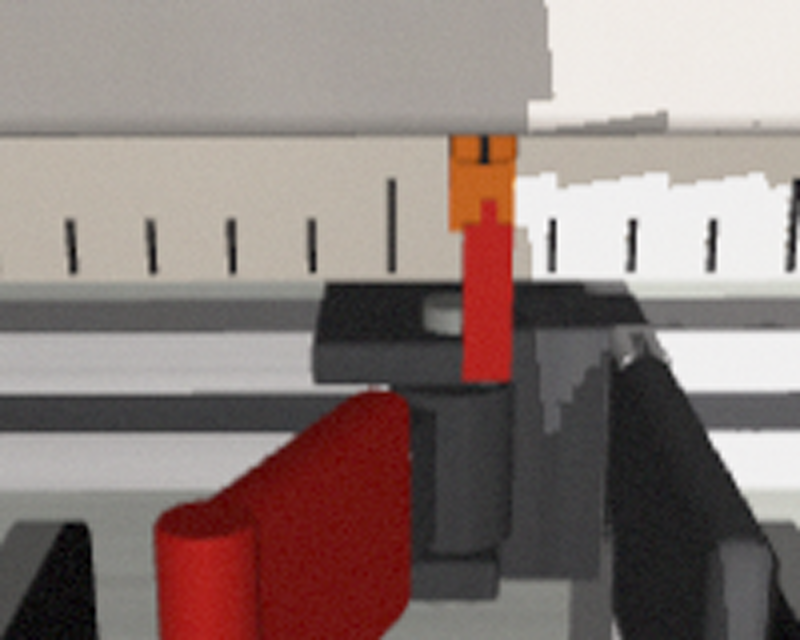

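```bash
python3 -m inch '[[0.76,-0.01,0,0,0],[0.76,0,0,0,0],[0.74,0.015,0,0,0],[0.72,0.014,0,0,0],[0.70,0.014,0,0,0],[0.68,0.014,0,0,0],[0.66,0.014,0,0,0],[0.66,0,0,0,0],[0.66,0,0,0,0]]'
python3 - <<'E'
from h import *
o=arm.get_obs();print(o['tcp_pos'])
im=arm.camera('wrist');np.save('pics/w13.npy',im);save('w13',im,(220,120,420,280),4)
E
```

```text
time: 21.4
tcp_pos: [0.5714, -0.0105, 0.0752]
ee_rot: [0.748, 0.663, -0.0, -0.0]
contact_force: [0.7, 0.1, -0.0]
finger_gap: 0.658
[ 0.57140856 -0.01050677  0.07519716]
```

View pics/w13.png

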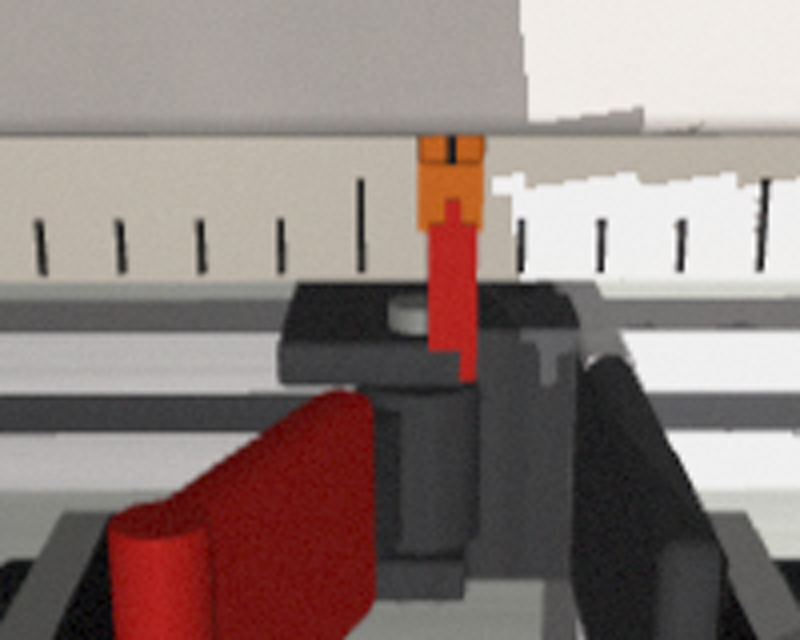

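```bash
python3 -m inch '[[0.64,0.014,0,0,0],[0.62,0.014,0,0,0],[0.60,0.014,0,0,0],[0.58,0.014,0,0,0],[0.56,0.014,0,0,0],[0.56,0,0,0,0]]'
python3 - <<'E'
from h import *
o=arm.get_obs();print(o['tcp_pos'])
im=arm.camera('wrist');np.save('pics/w14.npy',im);save('w14',im,(220,120,420,280),4)
E
```

```text
time: 22.2
tcp_pos: [0.5725, -0.0063, 0.0761]
ee_rot: [0.748, 0.663, 0.0, 0.001]
contact_force: [-2.1, -0.9, 7.7]
finger_gap: 0.561
[ 0.57246017 -0.00633011  0.0761261 ]
```

View pics/w14.png

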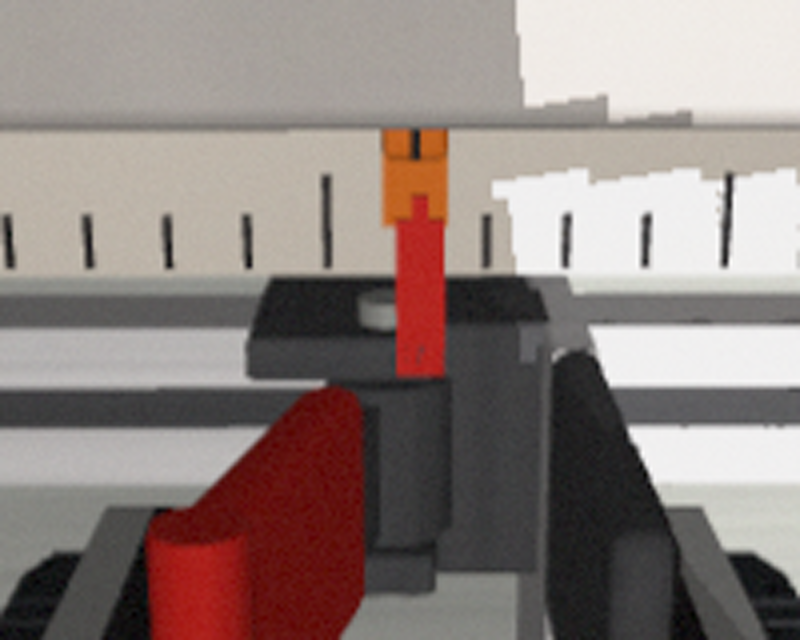

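```bash
python3 -m inch '[[0.56,-0.012,0,0,0],[0.56,0,0,0,0]]'
python3 - <<'E'
from h import *
o=arm.get_obs();print(o['tcp_pos'])
im=arm.camera('wrist');np.save('pics/w15.npy',im);save('w15',im,(260,140,380,200),6)
E
```

```text
time: 22.5
tcp_pos: [0.5724, -0.0068, 0.0761]
ee_rot: [0.748, 0.663, 0.001, 0.0]
contact_force: [-1.8, 1.4, 9.5]
finger_gap: 0.563
[ 0.57242085 -0.00680299  0.07614443]
```

View pics/w15.png

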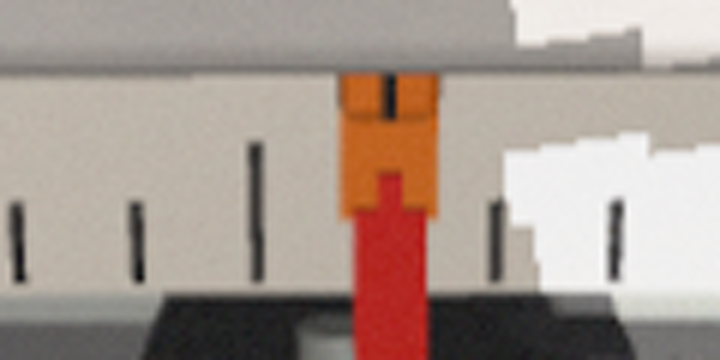

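```bash
python3 -m inch '[[0.54,0.012,0,0,0],[0.52,0.0125,0,0,0],[0.50,0.0125,0,0,0],[0.48,0.0125,0,0,0],[0.48,0,0,0,0]]'
python3 - <<'E'
from h import *
o=arm.get_obs();print(o['tcp_pos'])
im=arm.camera('wrist');np.save('pics/w16.npy',im);save('w16',im,(220,120,420,280),4)
E
```

```text
time: 23.18
tcp_pos: [0.573, -0.0043, 0.076]
ee_rot: [0.748, 0.663, 0.001, 0.001]
contact_force: [0.1, -2.4, 7.5]
finger_gap: 0.48
[ 0.57301041 -0.0042682   0.07604379]
```

View pics/w16.png

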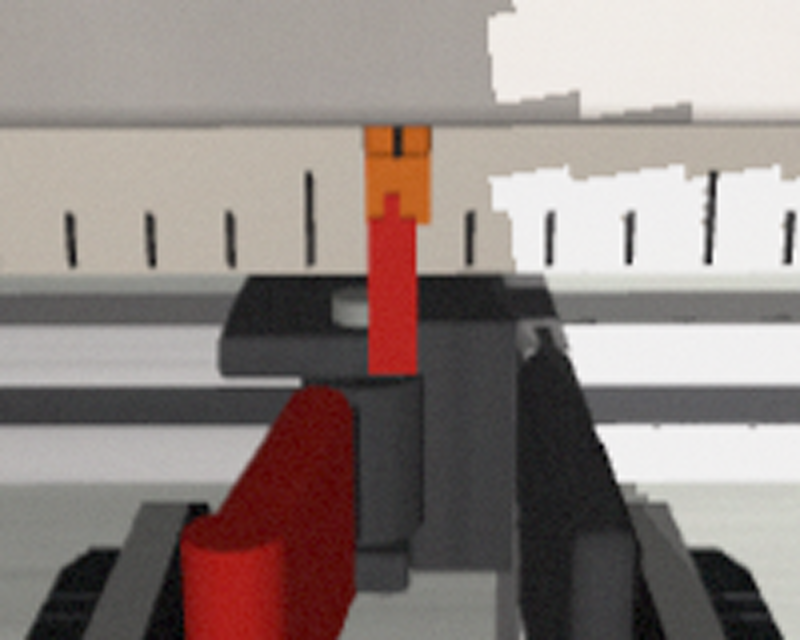

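```bash
python3 -m inch '[[0.48,0.014,0,0,0],[0.48,0,0,0,0]]'
python3 - <<'E'
from h import *
o=arm.get_obs();print(o['tcp_pos'])
im=arm.camera('wrist');save('w17',im,(260,140,380,200),6)
E
```

```text
time: 23.48
tcp_pos: [0.5731, -0.0035, 0.076]
ee_rot: [0.748, 0.663, 0.001, 0.001]
contact_force: [-0.4, -1.6, 5.7]
finger_gap: 0.479
[ 0.57309336 -0.00349073  0.07601583]
```

View pics/w17.png

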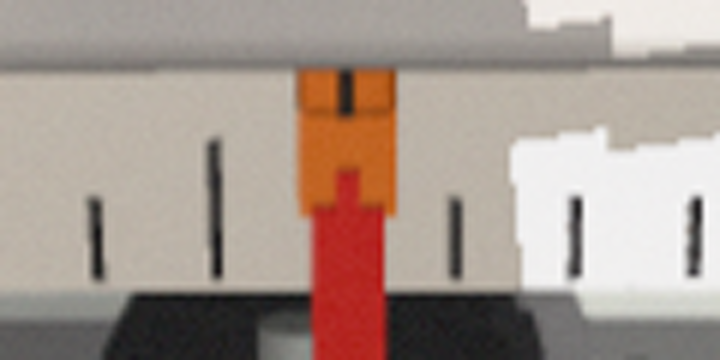

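```bash
python3 -m inch '[[0.46,0.015,0,0,0],[0.44,0.015,0,0,0],[0.42,0.015,0,0,0],[0.42,0,0,0,0]]'
python3 - <<'E'
from h import *
o=arm.get_obs();print(o['tcp_pos'])
im=arm.camera('wrist');save('w18',im,(220,120,420,280),4)
E
```

```text
time: 24.02
tcp_pos: [0.5734, -0.0007, 0.0759]
ee_rot: [0.748, 0.663, 0.001, 0.001]
contact_force: [0.3, -1.8, 6.3]
finger_gap: 0.42
[ 0.57338559 -0.00073842  0.07590888]
```

View pics/w18.png

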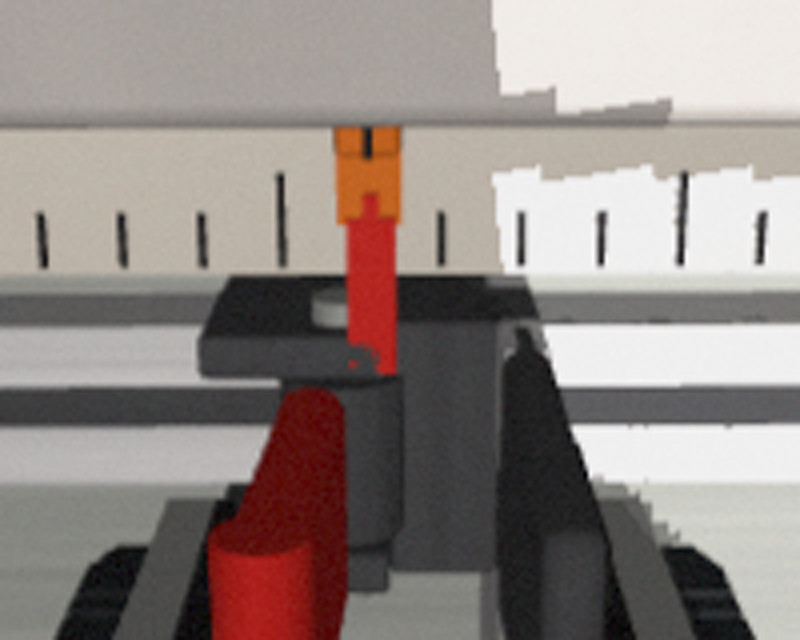

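```bash
python3 -m inch '[[0.40,0.007,0,0,0],[0.38,0.013,0,0,0],[0.38,0,0,0,0]]'
python3 - <<'E'
from h import *
o=arm.get_obs();print(o['tcp_pos'])
im=arm.camera('wrist');save('w19',im,(220,120,420,280),4)
E
```

```text
time: 24.45
tcp_pos: [0.5735, 0.0004, 0.0761]
ee_rot: [0.748, 0.663, 0.001, 0.001]
contact_force: [-0.0, -1.8, 6.8]
finger_gap: 0.384
[5.73545885e-01 4.15415658e-04 7.60664439e-02]
```

View pics/w19.png

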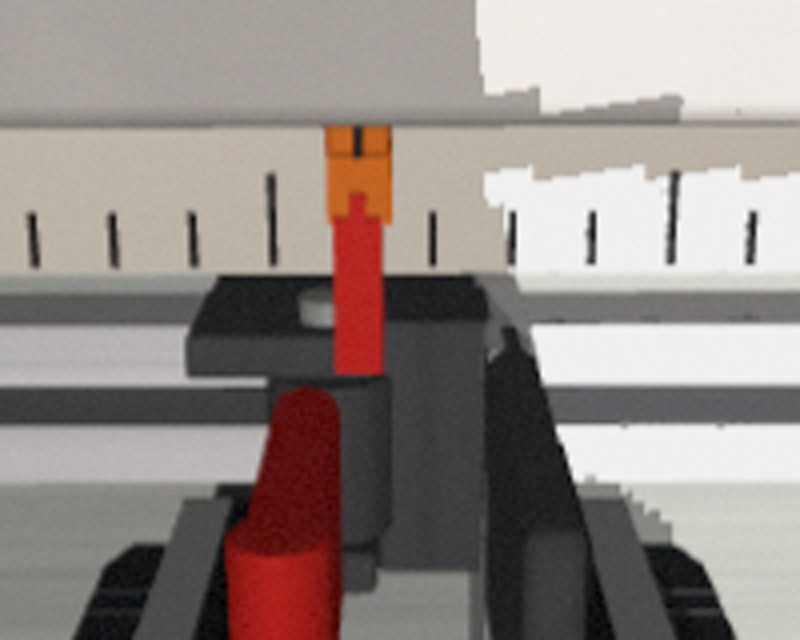

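```bash
python3 -m inch '[[0.365,0.01,0,0,0],[0.35,0.01,0,0,0],[0.35,0,0,0,0]]'
python3 - <<'E'
from h import *
im=arm.camera('wrist');save('w20',im,(220,120,420,280),4)
E
```

```text
time: 24.88
tcp_pos: [0.5737, 0.0015, 0.0763]
ee_rot: [0.748, 0.664, 0.001, 0.001]
contact_force: [-2.1, -2.4, 11.1]
finger_gap: 0.356
```

View pics/w20.png

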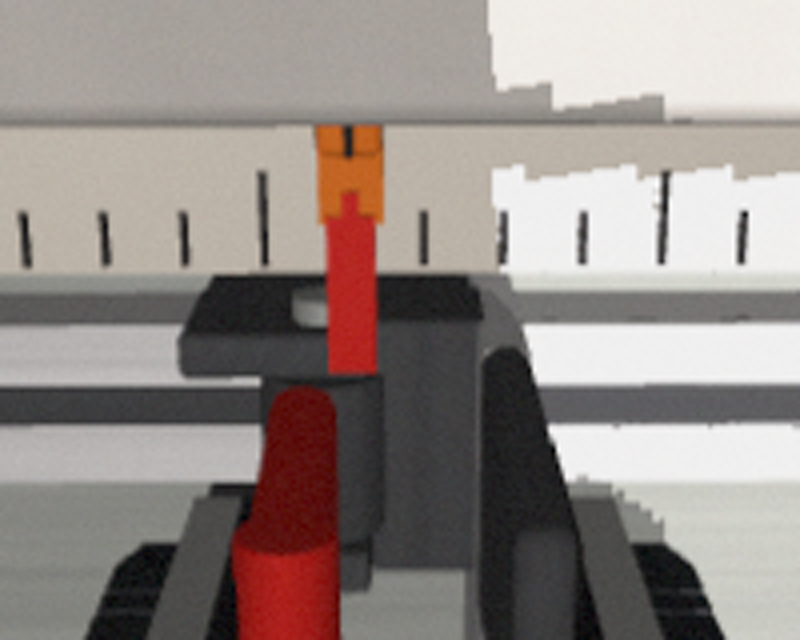

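```bash
python3 -m inch '[[0.32,0,0,0,0],[0.28,0,0,0,0],[0.2,0,0,0,0],[0.1,0,0,0,0],[0,0,0,0,0],[0,0,0,0,0],[0,0,0,0,0]]'
python3 - <<'E'
from h import *
im=arm.camera('wrist');save('w21',im,(220,120,420,280),4);save('t21',arm.camera('top'),(150,15,450,245),2.6);save('s21',arm.camera('side'),(200,110,380,270),4)
E
```

```text
time: 25.8
tcp_pos: [0.5738, 0.0016, 0.0766]
ee_rot: [0.748, 0.664, 0.001, 0.001]
contact_force: [-2.0, 0.0, 12.0]
finger_gap: 0.332
```

View pics/w21.png

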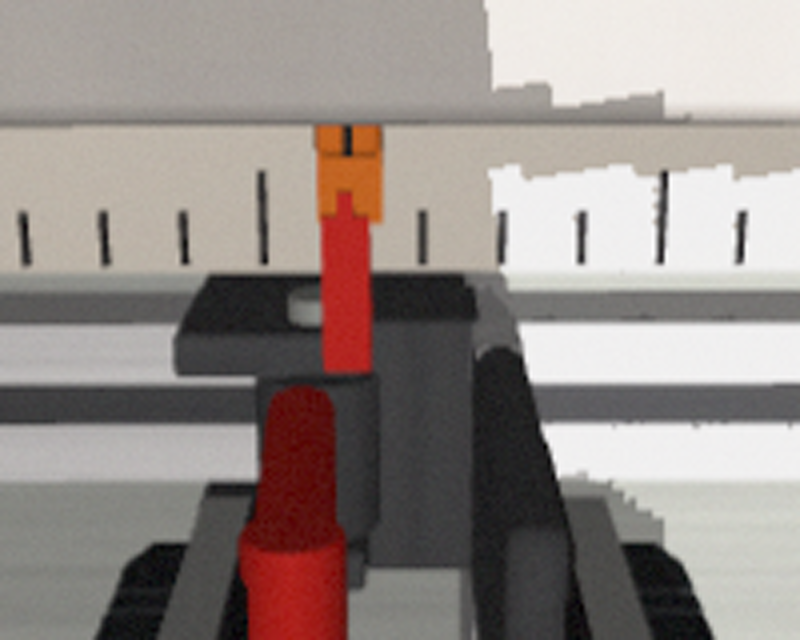

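View pics/t21.png

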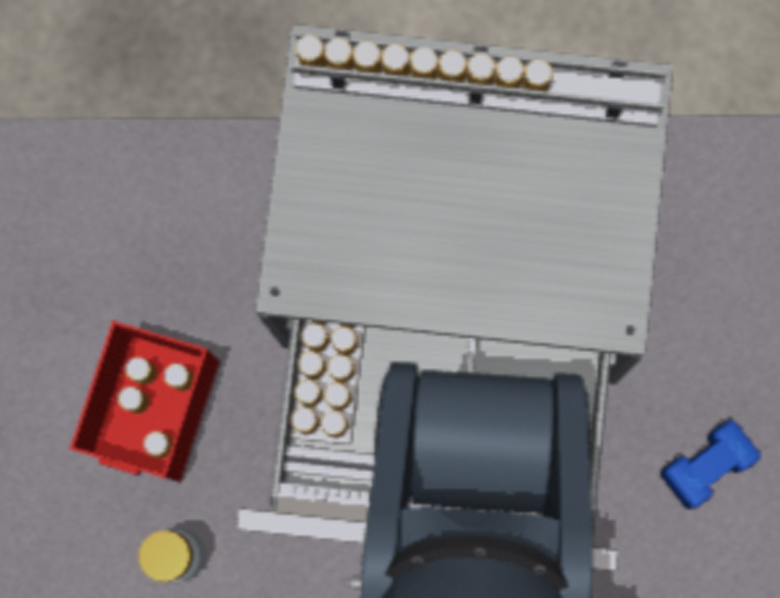

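View pics/s21.png

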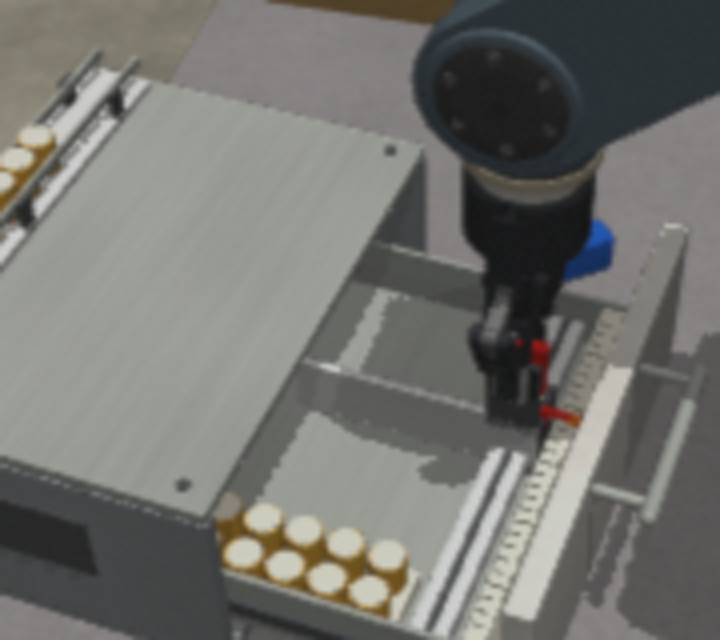

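Run:
```python
from h import *
o=arm.get_obs();print(o['contact_force'],o['finger_gap'])
X=np.array([np.cos(.119),-np.sin(.119),0]);Y=np.array([np.sin(.119),np.cos(.119),0])
c=arm.get_calibration('wrist');M=np.array(c['mount']);Rt=R.from_quat(o['ee_rot']).as_matrix();C=o['tcp_pos']+Rt@M[:3,3];RR=Rt@M[:3,:3]
def pw(p):
    q=RR.T@(p-C);return 220*0+c['fx']*q[0]/q[2]+c['cx'],c['fy']*q[1]/q[2]+c['cy']
pt=atz('wrist',220+345/4,120+195/4,.07,o);cl=atz('wrist',220+349/4,120+190/4,.07,o);py=pt@Y;print(pt@X,py,cl@X,cl@Y)
for lean in (0,.05,.1,.2,.42):
  P=[]
  # right-face top corner: near edge x=tab-.015 ; pivot y = py-.004,z .062
  for face in (-.007,.001):
    y=py-.004-np.sin(lean)*.064+face*np.cos(lean);z=.062+.064*np.cos(lean)
    p=X*(.5687-.015)+Y*y+np.array([0,0,z]);u,v=pw(p);P.append(((u-220)*4,(v-120)*4))
  print(lean,np.round(P))
im=arm.camera('wrist');np.save('pics/w22.npy',im);save('w22',im,(220,180,420,340),4)
```

```text
[-2.30812974 -0.37051283 12.79938289] 0.3323452849323298
0.5339610918565534 0.06244199781768193 0.5333402256888944 0.06293570244840127
0 [[198. 544.]
 [289. 544.]]
0.05 [[162. 544.]
 [253. 544.]]
0.1 [[127. 542.]
 [217. 542.]]
0.2 [[ 59. 538.]
 [147. 538.]]
0.42 [[-70. 517.]
 [  9. 517.]]
```

View pics/w22.png

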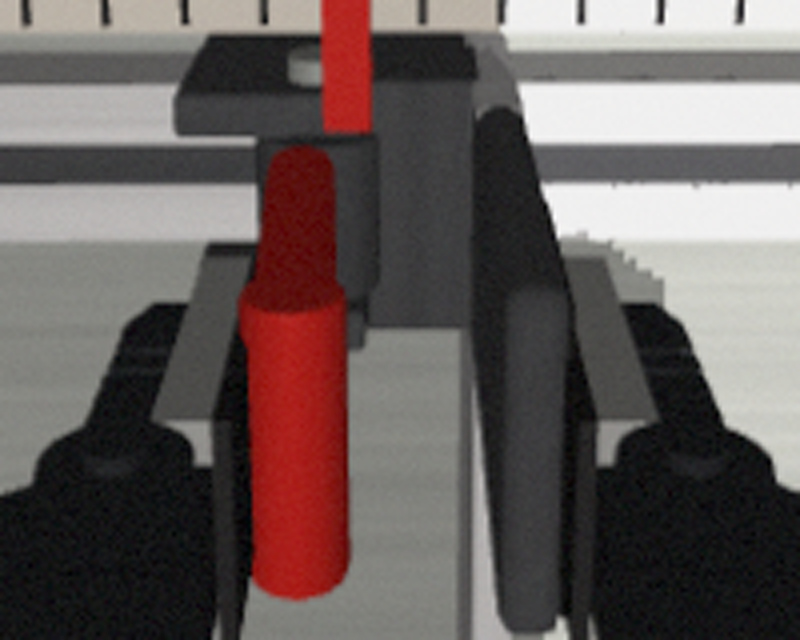

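Run:
```python
from h import *
o=arm.get_obs()
X=np.array([np.cos(.119),-np.sin(.119),0]);Y=np.array([np.sin(.119),np.cos(.119),0])
# read at crop w22: orig = 220+u/4,180+v/4
for n,u,v,z in [('ptr',345,-40,.07),('tab L top near',565,292,.128),('tab R top near',508,292,.128),('tab L far',558,630,.128),('lev R near',243,310,.126),('lev L near',345,300,.126),('lev far R',252,585,.126),('lev far L',350,560,.126),('lev base R',268,165,.08),('lev base L',333,165,.08)]:
    p=atz('wrist',220+u/4,180+v/4,z,o);print(n,(p@X).round(4),(p@Y).round(4))
print(o['ee_rot'],R.from_quat(o['ee_rot']).as_matrix().round(4))
```

```text
ptr 0.5346 0.0624
tab L top near 0.5516 0.0836
tab R top near 0.5516 0.0786
tab L far 0.5861 0.084
lev R near 0.5543 0.0553
lev L near 0.5533 0.0644
lev far R 0.5827 0.0553
lev far L 0.58 0.0646
lev base R 0.5576 0.0533
lev base L 0.5576 0.0611
[7.48012266e-01 6.63683756e-01 6.11019648e-04 1.07165793e-03] [[ 1.190e-01  9.929e-01  2.300e-03]
 [ 9.929e-01 -1.190e-01 -8.000e-04]
 [-5.000e-04  2.400e-03 -1.000e+00]]
```

```bash
python3 -m inch '[[0,0,-0.015,0,0],[0,0.005,-0.015,0,0],[0,0,0,0,0]]'
python3 - <<'E'
from h import *
o=arm.get_obs();print(o['contact_force'],o['tcp_pos'])
im=arm.camera('wrist');save('w23',im,(220,120,420,280),4)
E
```

```text
time: 26.38
tcp_pos: [0.5736, 0.0017, 0.0766]
ee_rot: [0.748, 0.664, 0.002, 0.003]
contact_force: [7.6, -2.4, 5.6]
finger_gap: 0.332
[ 7.55388554 -2.44337328  5.55945939] [0.57363343 0.00170491 0.07660384]
```

View pics/w23.png

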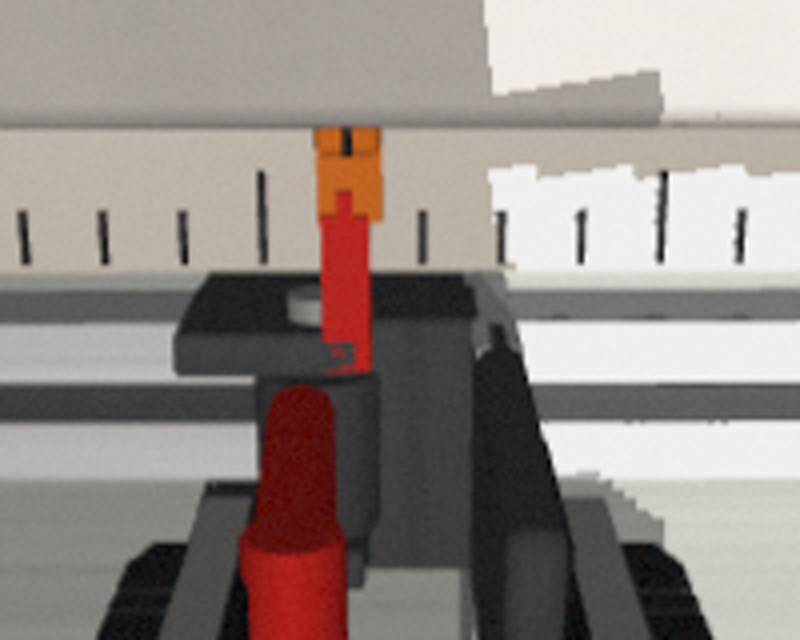

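```bash
python3 -m inch '[[0,0,0,0,0],[0,0,0,0,0]]'; python3 -c "
from cell import arm
print(arm.job_done())"
```

```text
time: 26.68
tcp_pos: [0.5736, 0.0017, 0.0766]
ee_rot: [0.748, 0.664, 0.002, 0.002]
contact_force: [6.9, -2.6, 5.5]
finger_gap: 0.337
the job is handed in; nothing more can be done
None
```

I pulled the drawer out to its stop and drew the row stop right to the orange clip with the lever open. I then squeezed the lever closed, and handed the job in at 26.7 s, still squeezing the tab and lever.

**Last checks:**
- **Pointer:** it sits about 0.4 mm right of the clip's centre line. It drifted by up to 0.7 mm either way during the squeeze and I corrected it each time. I left the last 0.4 mm because the stop was already clamped.
- **Lever:** it is upright and the fingers have stalled on it.
- **Drawer:** it did not move under 27 N at the handle, and did not give when pulled again through the tab (about 8 N, against the 4 N it takes to slide).
- **Bin, puck and jar:** they look untouched in the last top picture.

**What disagreed or failed:**
- **First handle grasp:** it closed above the bar. The fingertips measured about 17 mm or more behind the TCP, not 8 mm ahead as stated, so I went lower and gripped it.
- **Drawer travel:** I measured 167 mm instead of 170 mm. The drawer probably started a few millimetres open, but I could not confirm that.
- **Closed span:** tab and lever measure about 28.5 mm across instead of 33 mm, so the lever seems pressed slightly past upright by the grip force.
- **Handle pull force:** pulling against the stop gave 27 N in x and 41 N downward at the wrist. That is far below the 120 N wrist limit, but I did not find what caused the downward part.

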